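# Open the bonding press and unload the heel lifts

## Task

The glue has set: pull both spring clips out sideways, then lift the press plate straight up off its pins, keeping it level so that it does not bind, and lay it flat on the middle of the green mat. Take every heel lift out of the press and lay them flat, cover up and side by side, in the blue tray; the clips go in the steel dish. Set the plate and the lifts down rather than dropping them, and leave the other things on the bench where they are.

Things in the scene. Friction and masses are not known exactly. Their poses are not given: they have to be found in the camera images.
- press_bed: bed of the bonding press, bolted down: aluminium slab 236 x 140 x 25 mm, two upright steel guide pins. Origin: centre of its underside; x along its length, y across. Four nests (floor 25 mm above the bench, rims only 4 mm high) lie between the pins, centred at x = -34 or +34 mm and y = -37 or +37 mm. Pins: see hole_near, hole_far
- hole_near (a point): middle of the cross-drilled hole of the near guide pin, which is 16 mm thick and stands at x = -82 mm, y = 0 on the bed, its top 90 mm above the bench. A 26 mm wide shoulder, its top 46 mm above the bench, carries the plate. The hole, 60.5 mm above the bench, runs along the bed's x, 7 mm wide, 8 mm high
- hole_far (a point): the same in the far pin, at x = +82 mm, y = 0 on the bed
- press_plate: dark laminate press plate 192 x 130 x 12 mm (x, y, z), 0.4 to 0.55 kg, 17.5 mm holes over the pins at x = -82 and +82 mm. Origin: centre of its underside, z up. A black bridge handle stands on top (see plate_grip). At first it rests on the pins' shoulders; it must rise 44 mm to clear the pins and drags and binds if cocked by more than about 0.08 rad
- plate_grip (a point): centre of the handle bar on the press plate, over its centre of mass, 50 mm above the plate's underside; the bar is 100 mm long along the plate's x, 16 mm wide (y), 14 mm thick, on two posts at x = -42 and +42 mm
- clip_near: steel R-clip of 5 mm wire in the near pin, 71 mm long. Origin: centre of its ring, on the underside; the ring is 34 mm across and 5 mm thick and juts out past the plate's end. The straight leg runs along -x to x = -52 mm through the pin (pin axis at x = -34 mm), the sprung bow beside it (y = 5 to 17 mm) hugs the pin. Pulled level along its own +x with 1 to 4 N it is free after 30 mm
- clip_far: the same kind of R-clip in the far pin; its +x points away from the near pin
- mat: green rubber mat, 240 x 170 x 4 mm, fixed on the bench; origin at the centre of its underside, x along its length. The press plate is laid here
- tray: blue open tray for finished lifts, loose, 170 x 190 x 30 mm (x, y, z) with 4 mm walls and floor; origin at the centre of its underside
- dish: steel dish for clips, loose, 150 x 120 x 22 mm (x, y, z) with 3 mm walls and floor; origin at the centre of its underside
- lift1: heel lift: D-shaped firm cork block with a black top cover, 62 mm long (x, round end at +x), 44 mm wide (y), 20 mm thick, about 30 g; origin at the centre of the underside of this footprint. It lies in one of the four nests under the press plate, its x along the bed's x; absent (None) if the nest was left empty
- lift2: heel lift: D-shaped firm cork block with a black top cover, 62 mm long (x, round end at +x), 44 mm wide (y), 20 mm thick, about 30 g; origin at the centre of the underside of this footprint. It lies in one of the four nests under the press plate, its x along the bed's x; absent (None) if the nest was left empty
- lift3: heel lift: D-shaped firm cork block with a black top cover, 62 mm long (x, round end at +x), 44 mm wide (y), 20 mm thick, about 30 g; origin at the centre of the underside of this footprint. It lies in one of the four nests under the press plate, its x along the bed's x; absent (None) if the nest was left empty
- lift4: heel lift: D-shaped firm cork block with a black top cover, 62 mm long (x, round end at +x), 44 mm wide (y), 20 mm thick, about 30 g; origin at the centre of the underside of this footprint. It lies in one of the four nests under the press plate, its x along the bed's x; absent (None) if the nest was left empty
- tape: roll of yellow adhesive tape lying flat, 100 mm across, 48 mm high; a bystander, not to be moved; origin at its underside
- scissors: scissors with red handles, 190 mm long, lying flat; a bystander, not to be moved; origin at its underside
- screwdriver: screwdriver with an orange handle, 190 mm long, lying flat; a bystander, not to be moved; origin at its underside
Not all that is in view belongs to the job. What is shaped like the clip_far but pink is not meant.

How it is judged:
By the outcome, as a careful person would: the job done as asked, in the order asked, and still so for the second after the job is handed in, with the robot touching nothing.
Of lift1, lift2, lift3, lift4 only 3 to 4 are there at a start; the rules pass over those that are not, and their reading is None.
At some moment in a run one of tray, dish may be knocked a few centimetres aside while the robot is not near it.
It also fails if it takes over 210 s, if anything falls off the work surface, if the arm or the gripper's body presses on something with over 40 N, if the wrist force passes 120 N, or if a joint passes its speed limit or range.

## Robot

A 6-joint arm with a two-finger parallel gripper is mounted at the origin on the work surface. World frame = base frame: x ahead of the robot, y to its left, z up, the work surface at z = 0. Lengths are in m, angles in rad, forces in N, time in s.
With the tool pointing down it reaches from about 0.35 to 1 m from the base axis. Payload 7.1 kg.
Tool frame: the origin (TCP) lies between the finger pads; the fingertips stand 22 mm ahead of it and the grasp point (between the pads) lies 3 mm ahead of it; x points along the fingers, y is the direction in which the jaws open and shut, and the axes are right-handed (so a half turn about x gives the same grasp; the last joint's range is limited). The gripper opens to 85 mm and grips with 20 to 120 N. Pads are 22 mm wide; open, the fingers measure 114 mm over their backs; the gripper's body (76 mm by 85 mm) begins 54 mm behind the grasp point. The pads swing forward as they close: fully open they stand 13 mm farther back than shut.
Start: joints at [-1.367, 0.423, 1.63, -0, 1.089, -0.019], TCP at [0.138, -0.61, 0.253] pointing down, gripper open.
Joint ranges: [-3, 3], [-0.9, 2.11], [0.09, 2.58], [-1.31, 4.45], [0.11, 2.69], [-2.54, 2.54]. Speed limits (rad/s): [2.39, 2.39, 3.01, 3.14, 3.14, 3.14].

## Interface

Orientations are given as a rotation vector (axis times angle).
In Python, from rig import manip gives the robot as it stands. The module is installed in compiled form; this text tells all that it offers. Calls block until the motion is done:
- manip.move_to(position, orientation): joint-space move of the TCP to a pose.
- manip.servo_line(position, orientation=None, rate=0.15): straight line of the TCP; orientation=None keeps the orientation; rate is the mean speed in m/s.
- manip.set_joints(angles): joint-space move.
- manip.command_gripper(opening, f_grip=None): finger opening in m; f_grip is the grip in N (None keeps the last); returns when the fingers have stopped.
- manip.hold(seconds).
- manip.solve_ik(position, orientation): joint angles nearest the present ones, or None.
- manip.camera(name): name is "scene" or "side" or "wrist"; returns a dict with "image" (420x560x3 uint8, red, green, blue), "fx", "fy", "cx", "cy" (pixels), "k1" (the pictures are not rectified: a ray, as slopes to the right and down, at radius r is drawn at 1 + k1 r^2 times it, then the intrinsics apply), "cam_to_world" (4x4, takes a point from camera to world coordinates); the wrist camera has in their place "mount" (4x4, takes a point from camera to tool coordinates, whose origin is the TCP and whose axes are the tool frame's). Camera axes: x right, y down, z forward; pixel columns grow to the right and rows downward; lengths in m; the calibration is good to about 2 mm. A picture is of the moment at which its call begins: read the wrist's pose just before it. There is no depth.
A pose or a line that the arm cannot do raises manip.IKError and nothing moves.
- manip.sign_off(): hands the job in, once; it reports no verdict.
Readings, each from a call of its own:
- manip.get_time(): time.
- manip.get_joint_positions(): joint angles.
- manip.get_joint_vel(): joint speeds.
- manip.get_tau(): joint torques, N m.
- manip.get_position(): TCP position.
- manip.get_ee_rot(): TCP orientation.
- manip.get_contact_force(): force on the tool from outside, world axes, zero at the start.
- manip.get_torque(): the same for the moment, N m.
- manip.get_width(): finger opening in m.
Only numpy, scipy, OpenCV 4.12 (cv2) and the standard library are available. Lean on these libraries where they do the work, as an engineer would, in place of code of your own. Each camera call takes 0.05 s, during which the arm holds its last target.

## Working session

There is one attempt and no reset: what is moved stays moved. The work goes in short steps, each a Python script; the robot and the scene stay as the last script left them, time stands still between calls to the robot, and variables do not carry over. Pictures are saved under pics/ and viewed, and the job is handed in when it is done.

```bash
mkdir -p pics; cat > h.py <<'E'
import numpy as np, cv2
from scipy.spatial.transform import Rotation as R
from rig import manip
def cam(name):
    p=np.array(manip.get_position()); r=np.array(manip.get_ee_rot())
    c=manip.camera(name)
    if name=='wrist':
        T=np.eye(4);T[:3,:3]=R.from_rotvec(r).as_matrix();T[:3,3]=p
        c['T']=T@np.array(c['mount'])
    else: c['T']=np.array(c['cam_to_world'])
    return c
def ray(c,u,v):
    x=(u-c['cx'])/c['fx'];y=(v-c['cy'])/c['fy'];rd=np.hypot(x,y);r=rd
    for _ in range(30): r=rd/(1+c['k1']*r*r)
    s=r/rd if rd>0 else 1
    d=c['T'][:3,:3]@np.array([x*s,y*s,1.]);return c['T'][:3,3],d
def px2w(c,u,v,z):
    o,d=ray(c,u,v);return o+d*(z-o[2])/d[2]
def w2px(c,p):
    q=np.linalg.inv(c['T'])@np.append(p,1);x,y=q[0]/q[2],q[1]/q[2];k=1+c['k1']*(x*x+y*y)
    return np.array([c['fx']*x*k+c['cx'],c['fy']*y*k+c['cy']])
def tri(c1,a,c2,b):
    o1,d1=ray(c1,*a);o2,d2=ray(c2,*b)
    s=np.linalg.lstsq(np.c_[d1,-d2],o2-o1,rcond=None)[0]
    p,q=o1+s[0]*d1,o2+s[1]*d2;return (p+q)/2,np.linalg.norm(p-q)
def save(c,name,scale=1,crop=None):
    im=c['image'][:,:,::-1]
    if crop: im=im[crop[1]:crop[3],crop[0]:crop[2]]
    if scale!=1: im=cv2.resize(im,None,fx=scale,fy=scale,interpolation=cv2.INTER_CUBIC)
    cv2.imwrite('pics/'+name+'.png',im)
def ori(x,y):
    x=np.array(x,float);x/=np.linalg.norm(x);y=np.array(y,float);y-=x*(x@y);y/=np.linalg.norm(y)
    return R.from_matrix(np.c_[x,y,np.cross(x,y)]).as_rotvec()
def st(m=''):
    print(m,'t%.1f'%manip.get_time(),np.round(manip.get_position(),4),'w%.4f'%manip.get_width(),'F',np.round(manip.get_contact_force(),1))
E
python3 - <<'E'
from h import *
import pickle
for n in ['scene','side','wrist']:
    c=cam(n);save(c,n+'0',1.4);pickle.dump(c,open(n+'0.pkl','wb'));print(n,c['fx'],c['k1'],np.round(c['T'],3).tolist())
st()
E
```

```text
scene 388.41676314653563 -0.020107304714200826 [[0.272, 0.801, -0.533, 1.135], [0.962, -0.235, 0.138, -0.136], [-0.015, -0.55, -0.835, 0.938], [0.0, 0.0, 0.0, 1.0]]
side 475.3794606145491 0.033866621464245045 [[-0.852, -0.275, 0.445, 0.174], [-0.523, 0.457, -0.72, 0.712], [-0.006, -0.846, -0.533, 0.623], [0.0, 0.0, 0.0, 1.0]]
wrist 342.8952702286618 -0.07750055817007377 [[0.221, -0.94, -0.261, 0.206], [-0.975, -0.213, -0.058, -0.594], [-0.001, 0.268, -0.964, 0.373], [0.0, 0.0, 0.0, 1.0]]
 t0.1 [ 0.138  -0.6091  0.2527] w0.0852 F [-0.6  0.2  0.8]
```

View pics/scene0.png

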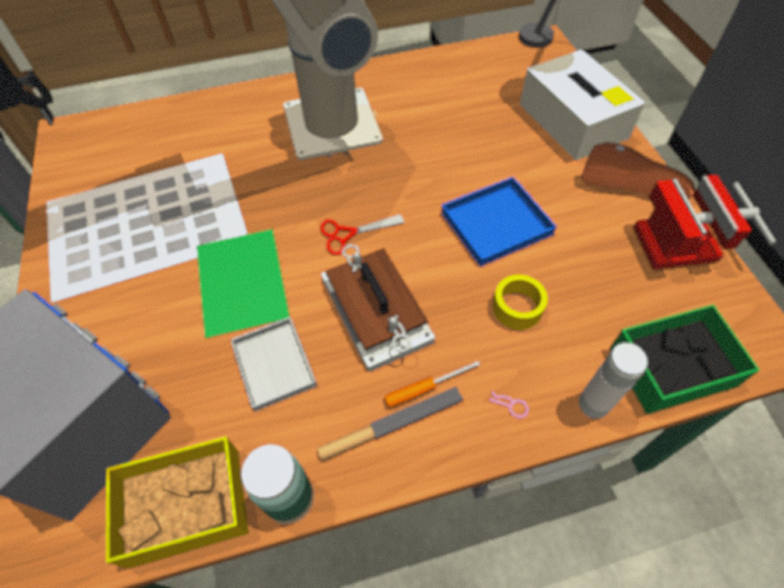

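View pics/side0.png

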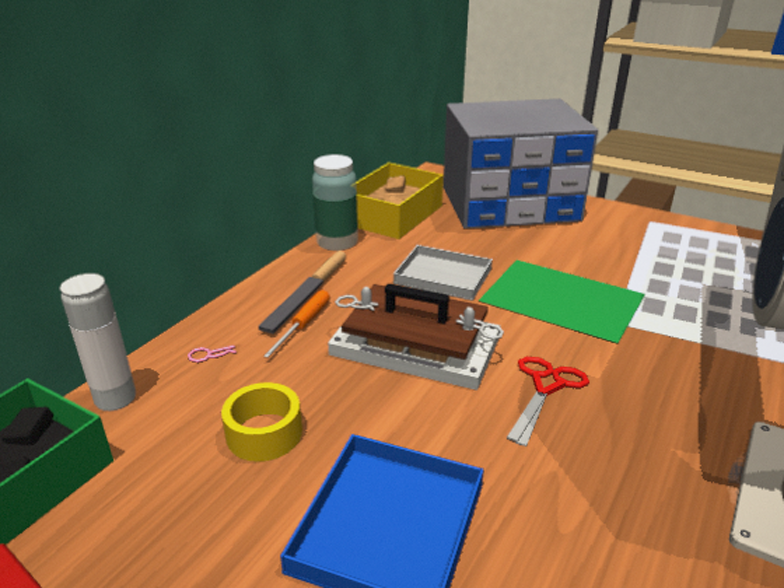

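View pics/wrist0.png

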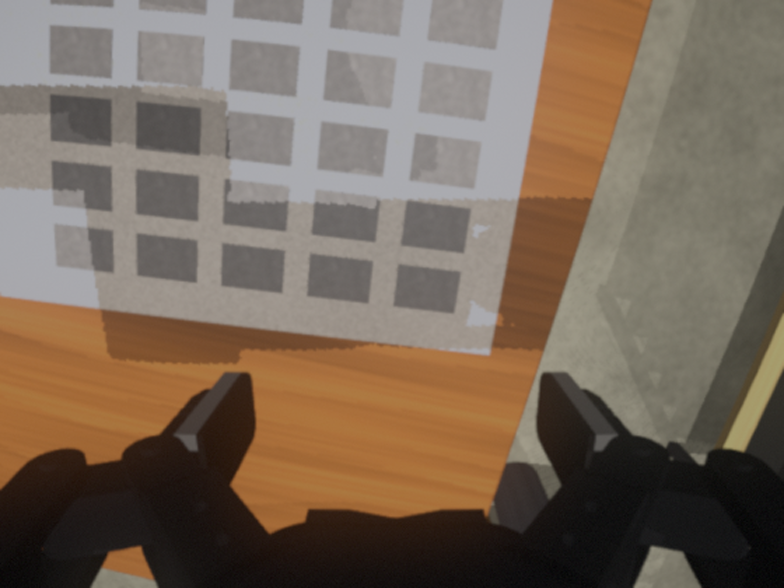

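The scene picture shows the press at (378,308), with its clip rings at (352,253) near and (398,350) far. The mat is at (243,282), the dish at (273,362), the tray at (497,220), the scissors at (360,232), the tape at (520,300) and the screwdriver at (430,385).

What could be taken for a clip: the steel ring at (352,253), the steel ring at (398,340), and the pink clip at (510,403), which is the decoy. I take the two steel ones in the pins.

```bash
python3 - <<'E'
from h import *
import pickle
c=pickle.load(open('scene0.pkl','rb'));s=pickle.load(open('side0.pkl','rb'))
for n,u,v,z in [('bednearL',322,270,.025),('bedfarL',370,365,.025),('bedfarR',433,338,.025),('clipN',352,253,.06),('clipF',398,350,.06),('handle',374,287,.09),('mat',243,282,.004),('dish',273,362,.02),('tray',497,220,.02),('tape',520,295,.05),('sciss',360,232,.0),('sd',430,385,.01)]:
    print(n,np.round(px2w(c,u/1.4,v/1.4,z),3))
print('side clipN',px2w(s,490/1.4,331/1.4,.06),'F',px2w(s,348/1.4,302/1.4,.06))
save(c,'sc_crop',4,(220,165,320,270));save(s,'si_crop',4,(225,190,370,280))
E
```

```text
bednearL [ 0.469 -0.117  0.025]
bedfarL [ 0.704 -0.075  0.025]
bedfarR [0.683 0.053 0.025]
clipN [ 0.47  -0.051  0.06 ]
clipF [ 0.706 -0.022  0.06 ]
handle [ 0.582 -0.033  0.09 ]
mat [ 0.437 -0.282  0.004]
dish [ 0.646 -0.247  0.02 ]
tray [0.442 0.28  0.02 ]
tape [0.654 0.238 0.05 ]
sciss [ 0.373 -0.015  0.   ]
sd [0.767 0.021 0.01 ]
side clipN [ 0.46213251 -0.04935338  0.06      ] F [ 0.68483967 -0.00735185  0.06      ]
```

View pics/sc_crop.png

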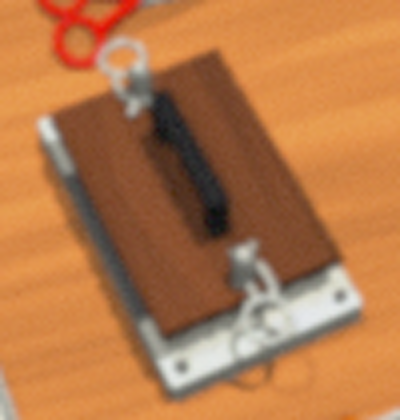

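View pics/si_crop.png

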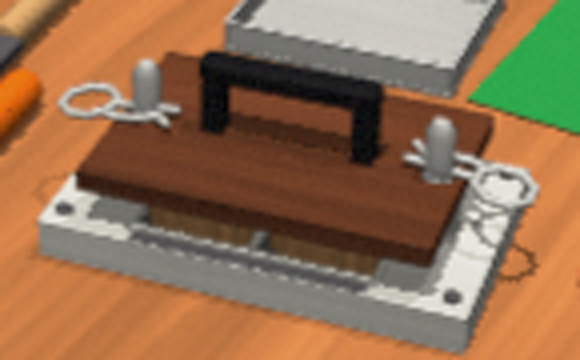

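```bash
python3 - <<'E'
from h import *
import pickle
c=cam('wrist');print(np.round(c['mount'],3).tolist())
yaw=0.16
bx=np.array([np.cos(yaw),np.sin(yaw),0]);by=np.array([-np.sin(yaw),np.cos(yaw),0])
for s in (1,-1):
    o=ori([0,0,-1],s*by);q=manip.solve_ik([.58,-.03,.3],o);print(s,None if q is None else np.round(q,2))
    for p in ([.46,-.05,.075],[.70,-.015,.075],[.646,-.247,.1],[.44,.28,.1],[.437,-.28,.1]):
        q=manip.solve_ik(p,o);print('  ',p,None if q is None else np.round(q,2))
E
```

```text
[[-0.0, -0.268, 0.964, -0.121], [1.0, 0.0, 0.0, -0.0], [-0.0, 0.964, 0.268, -0.069], [0.0, 0.0, 0.0, 1.0]]
1 [-0.07  0.31  1.69  0.    1.15 -1.8 ]
   [0.46, -0.05, 0.075] [-0.13  0.5   2.08 -0.    0.56 -1.86]
   [0.7, -0.015, 0.075] [-0.04  0.74  1.53 -0.    0.87 -1.77]
   [0.646, -0.247, 0.1] [-0.38  0.7   1.55  0.    0.89 -2.11]
   [0.44, 0.28, 0.1] [ 0.54  0.51  1.95 -0.    0.68 -1.19]
   [0.437, -0.28, 0.1] [-0.59  0.51  1.95  0.    0.68 -2.32]
-1 [-0.07  0.31  1.69 -0.    1.15  1.34]
   [0.46, -0.05, 0.075] [-0.13  0.5   2.08 -0.    0.56  1.28]
   [0.7, -0.015, 0.075] [-0.04  0.74  1.53 -0.    0.87  1.37]
   [0.646, -0.247, 0.1] [-0.38  0.7   1.55 -0.    0.89  1.03]
   [0.44, 0.28, 0.1] [ 0.54  0.51  1.95 -0.    0.68  1.95]
   [0.437, -0.28, 0.1] [-0.59  0.51  1.95 -0.    0.68  0.82]
```

```bash
python3 - <<'E'
from h import *
import pickle
yaw=0.16
by=np.array([-np.sin(yaw),np.cos(yaw),0])
manip.move_to([.60,-.045,.32],ori([0,0,-1],-by));st()
for n in ['wrist','scene','side']:
    c=cam(n);pickle.dump(c,open(n+'1.pkl','wb'))
    if n=='wrist': save(c,'w1',1.4);save(c,'w1b',2.6,(130,60,430,290))
st()
E
```

```text
t2.8 [ 0.5999 -0.0458  0.3199] w0.0855 F [-0.8  0.4 -0.1]
 t2.9 [ 0.5999 -0.0457  0.3199] w0.0855 F [ 0.1 -0.3  0.7]
```

View pics/w1.png

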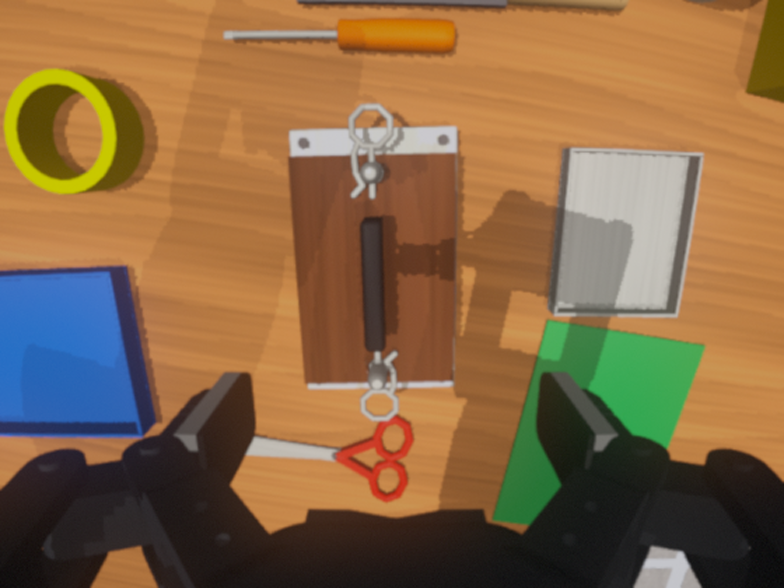

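View pics/w1b.png

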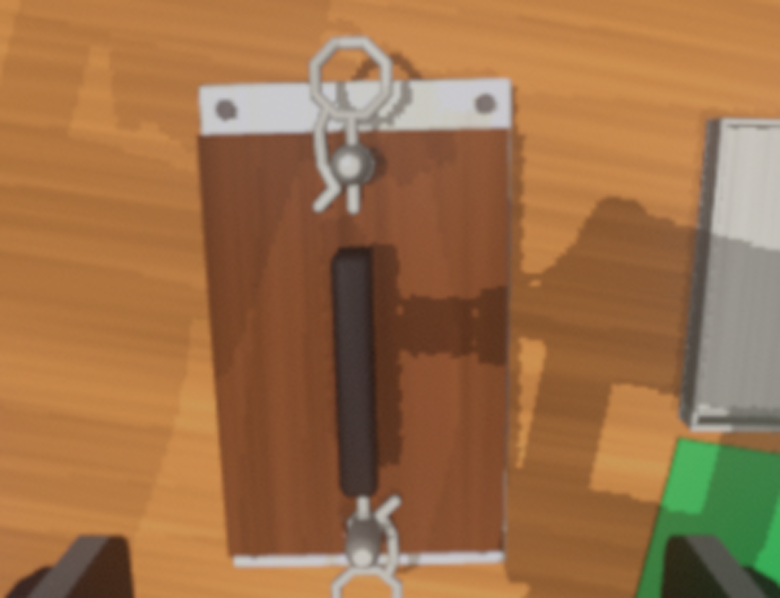

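The wrist view at 1.4x shows the far ring at (371,127), the near ring at (380,404), the handle bar from (372,220) to (374,350), and the plate corners near (290,155), (457,152), (306,383) and (453,382). The dish corners are (568,150), (703,153), (680,316) and (551,313).

```bash
python3 - <<'E'
from h import *
import pickle
w,s,d=[pickle.load(open(n+'1.pkl','rb')) for n in ('wrist','scene','side')]
s0=pickle.load(open('scene0.pkl','rb'));d0=pickle.load(open('side0.pkl','rb'))
F=(130+351/2.6,60+78/2.6);N=(380/1.4,404/1.4)
pf=px2w(w,*F,.0605);pn=px2w(w,*N,.0605)
print('ringF',pf,'ringN',pn,np.linalg.norm(pf-pn),'yaw',np.arctan2(*(pf-pn)[[1,0]]))
# check with scene/side: crop px
sF=(220+262/4,165+318/4);sN=(220+122/4,165+60/4)
dF=(225+90/4,190+100/4);dN=(225+505/4,190+186/4)
for n,a,b,c in (('F',F,sF,dF),('N',N,sN,dN)):
    print(n,px2w(s0,*a if 0 else b,.0605),px2w(d0,*c,.0605),tri(s0,b,d0,c),tri(w,a,s0,b),tri(w,a,d0,c))
g=lambda u,v:(130+u/2.6,60+v/2.6)
C=[px2w(w,*g(*p),.058) for p in ((200,135),(510,129),(505,550),(228,554))]
print('plate',np.mean(C,0),np.round(C,3).tolist())
B=[px2w(w,*g(*p),.103) for p in ((353,249),(360,495))];print('bar',B,np.mean(B,0))
P=[px2w(w,*g(*p),.09) for p in ((351,162),(362,553))];print('pins(top)',P)
def quad(c,lo,hi,z,roi=None):
    hsv=cv2.cvtColor(c['image'],cv2.COLOR_RGB2HSV);m=cv2.inRange(hsv,lo,hi)
    m=cv2.morphologyEx(m,cv2.MORPH_OPEN,np.ones((3,3)))
    k=max(cv2.findContours(m,cv2.RETR_EXTERNAL,cv2.CHAIN_APPROX_NONE)[0],key=cv2.contourArea)
    W=np.array([px2w(c,*q[0],z)[:2] for q in k],np.float32);return cv2.minAreaRect(W),cv2.minAreaRect(k)
for n,c in (('scene',s0),('side',d0)):
    print(n,'mat',quad(c,(50,120,60),(75,255,255),.004))
    print(n,'tray',quad(c,(105,150,60),(125,255,255),.03 if n=='scene' else .03))
D=[px2w(w,u/1.4,v/1.4,.022) for u,v in ((568,149),(703,153),(680,316),(551,314))];print('dish',np.round(D,3).tolist(),np.mean(D,0))
D=[px2w(s0,u/1.4,v/1.4,.022) for u,v in ((232,342),(288,320),(316,380),(253,403))];print('dish sc',np.round(D,3).tolist(),np.mean(D,0))
E
```

```text
ringF [ 0.69362735 -0.01201698  0.0605    ] ringN [ 0.46570283 -0.0535507   0.0605    ] 0.2316778745826834 yaw 0.18024803620013147
F [ 0.6923495  -0.01480183  0.0605    ] [ 0.68804642 -0.00791468  0.0605    ] (array([ 0.69113787, -0.01369857,  0.05667514]), np.float64(0.0017691319595289265)) (array([ 0.69331369, -0.0135648 ,  0.06211427]), np.float64(0.002926915172042411)) (array([ 0.69282542, -0.01245798,  0.05653652]), np.float64(0.0025128320631638747))
N [ 0.46752977 -0.05314474  0.0605    ] [ 0.45958776 -0.04976285  0.0605    ] (array([ 0.46252797, -0.05364217,  0.05615296]), np.float64(0.00333961186505158)) (array([ 0.46393938, -0.05324239,  0.05639595]), np.float64(0.0012569869988925733)) (array([ 0.46235447, -0.05441884,  0.056147  ]), np.float64(0.00220570175892406))
plate [ 0.57949465 -0.03309678  0.058     ] [[0.662, 0.047, 0.058], [0.684, -0.08, 0.058], [0.497, -0.114, 0.058], [0.475, 0.014, 0.058]]
bar [array([ 0.62992156, -0.02435424,  0.103     ]), array([ 0.53223567, -0.04163198,  0.103     ])] [ 0.58107862 -0.03299311  0.103     ]
pins(top) [array([ 0.66115899, -0.018
[... 458 characters left out ...]
219, 67.3698501586914), 67.01129150390625))
side mat (((0.8820028305053711, 0.3889206051826477), (0.12354467064142227, 0.297683984041214), 57.65202331542969), ((39.5, 326.5), (113.0, 79.0), 90.0))
side tray (((0.4314136803150177, 0.29168927669525146), (0.17233054339885712, 0.20597946643829346), 11.028661727905273), ((271.46923828125, 372.4461669921875), (124.10370635986328, 111.12325286865234), 15.255120277404785))
dish [[0.705, -0.177, 0.022], [0.724, -0.297, 0.022], [0.578, -0.321, 0.022], [0.56, -0.197, 0.022]] [ 0.64205985 -0.2479888   0.022     ]
dish sc [[0.583, -0.316, 0.022], [0.565, -0.205, 0.022], [0.704, -0.177, 0.022], [0.717, -0.294, 0.022]] [ 0.64238431 -0.24810127  0.022     ]
```

```bash
cat >> h.py <<'E'
YAW=0.179
BX=np.array([np.cos(YAW),np.sin(YAW),0]);BY=np.array([-np.sin(YAW),np.cos(YAW),0])
C0=np.array([.5793,-.033,0])
OB=ori([0,0,-1],-BY)
def oy(yaw): # jaws along yaw+90deg, same branch as OB
    return ori([0,0,-1],[np.sin(yaw),-np.cos(yaw),0])
E
python3 - <<'E'
from h import *
r=np.array([.6933,-.0127,0])
manip.command_gripper(.055)
manip.move_to(r+[0,0,.12],OB);st()
manip.servo_line(r+[0,0,.069],OB,rate=.08);st('down')
c=cam('wrist');save(c,'g1',1.4)
E
```

```text
t4.2 [ 0.6939 -0.0128  0.1212] w0.0548 F [0.2 0.8 0.1]
down t5.0 [ 0.6935 -0.0127  0.0689] w0.0549 F [-0.1  0.   0.1]
```

View pics/g1.png

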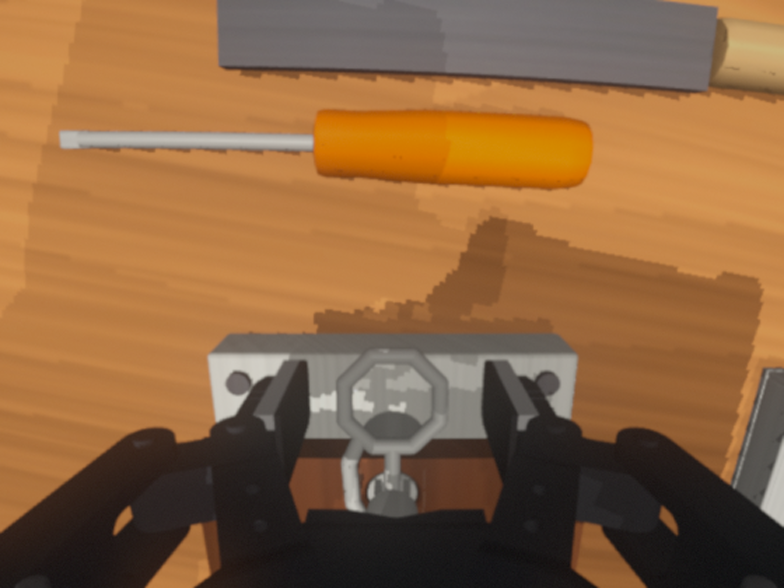

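The ring at (392,400) sits centred between the pads. I'll close on it and pull.

```bash
python3 - <<'E'
from h import *
r=np.array([.6933,-.0127,0])
manip.command_gripper(.02,30);st('closed')
p=np.array(manip.get_position())
manip.servo_line(p+BX*.015,OB,rate=.05);st('15')
manip.servo_line(p+BX*.045,OB,rate=.05);st('45')
c=cam('wrist');save(c,'g2',1.4)
E
```

```text
closed t5.4 [ 0.6937 -0.0127  0.0695] w0.0323 F [0.2 0.1 0.9]
15 t5.9 [ 0.709  -0.0098  0.0694] w0.0321 F [-0.1  2.1 -0.3]
45 t6.6 [ 0.7377 -0.0047  0.0693] w0.0322 F [-0.1  0.6 -0.4]
```

View pics/g2.png

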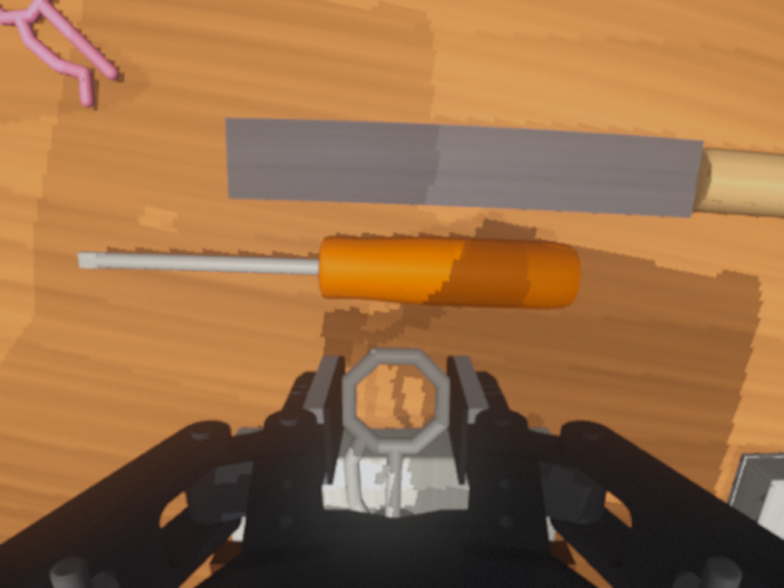

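The far clip came free; the picture shows it whole, held at (395,400). I'll put it in the dish after a fresh look at where the dish is.

```bash
cat >> h.py <<'E'
def dishpose(dc,dyaw,side,sgn):
    dx=np.array([np.cos(dyaw),np.sin(dyaw),0]);dy=np.array([-np.sin(dyaw),np.cos(dyaw),0])
    cd=sgn*dy                       # clip +x
    p=np.array([dc[0],dc[1],0])+side*.028*dx+.017*cd
    return p,cd
E
python3 - <<'E'
from h import *
p=np.array(manip.get_position())
manip.servo_line(p+[0,0,.1],OB,rate=.2)
c=cam('scene');save(c,'s2',1.4)
for far in (1,-1):
  for sgn in (1,-1):
    q,cd=dishpose((.642,-.2485),.15,1,sgn)
    # clip +x in tool = far*(-tool z) ; tool z = -far*cd ; x down -> y = z x x
    z=-far*cd;x=np.array([0,0,-1.]);o=ori(x,np.cross(z,x))
    a=manip.solve_ik(q+[0,0,.1],o);print(far,sgn,q,None if a is None else np.round(a,2))
E
```

```text
1 1 [ 0.66714514 -0.22750662  0.        ] [-0.35  0.72  1.52 -0.    0.91 -0.5 ]
1 -1 [ 0.67222604 -0.26112484  0.        ] None
-1 1 [ 0.66714514 -0.22750662  0.        ] None
-1 -1 [ 0.67222604 -0.26112484  0.        ] [-0.39  0.74  1.47 -0.    0.93 -0.54]
```

View pics/s2.png

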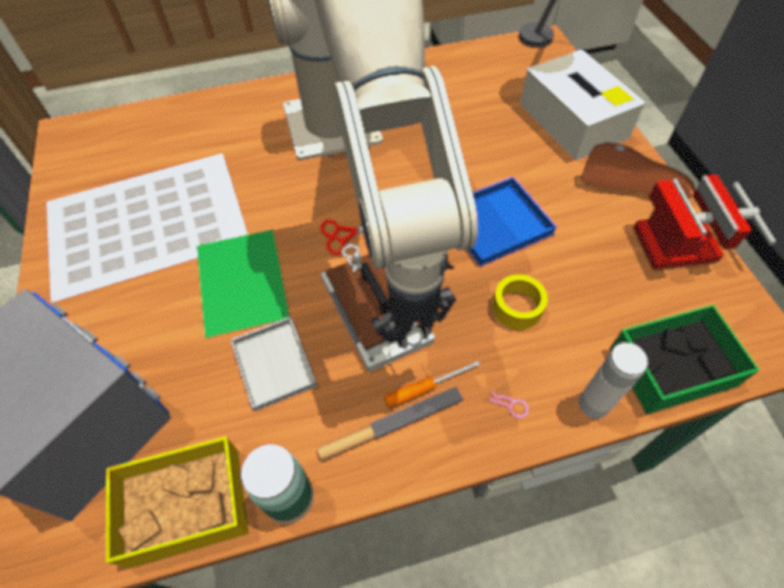

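The dish has not moved; its corners are still at (232,342) and (288,320). Placing the far clip now.

```bash
python3 - <<'E'
from h import *
q,cd=dishpose((.642,-.2485),.15,1,1)
z=-cd;x=np.array([0,0,-1.]);o=ori(x,np.cross(z,x))
manip.move_to(q+[0,0,.13],o);st()
manip.servo_line(q+[0,0,.029],o,rate=.12);st('low')
manip.command_gripper(.046);st()
manip.servo_line(q+[0,0,.15],o,rate=.2)
c=cam('wrist');save(c,'d1',1.4)
E
```

```text
t9.0 [ 0.6672 -0.2271  0.1296] w0.0323 F [ 1.1  0.6 -0.3]
low t10.0 [ 0.6678 -0.2277  0.0298] w0.0322 F [ 0.4  0.4 -1.1]
 t10.3 [ 0.6676 -0.2277  0.0298] w0.0461 F [ 0.3 -0.   0.4]
```

View pics/d1.png

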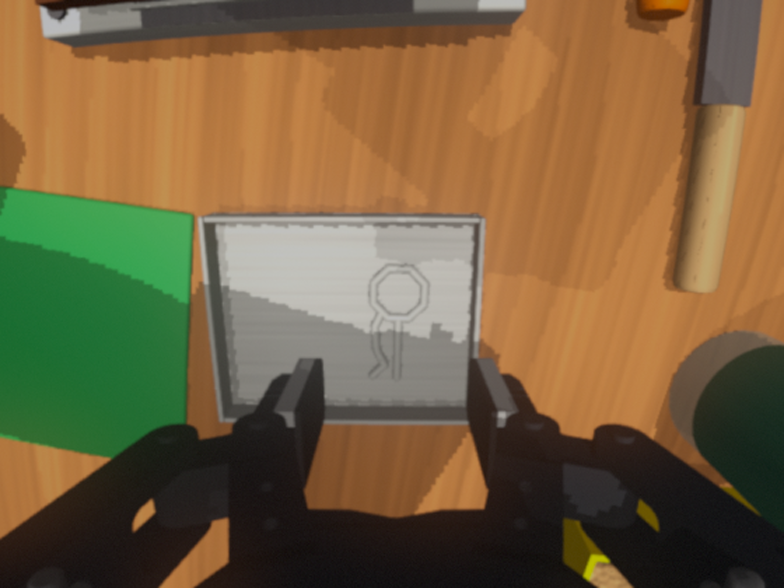

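The far clip lies in the dish at (400,320). Now the near clip.

```bash
python3 - <<'E'
from h import *
r=np.array([.4648,-.0536,0])
manip.command_gripper(.055)
manip.move_to(r+[0,0,.16],OB)
manip.servo_line(r+[0,0,.069],OB,rate=.1);st('down')
c=cam('wrist');save(c,'g3',1.4)
E
```

```text
down t13.9 [ 0.4652 -0.0537  0.0694] w0.0553 F [-0.4  0.2  0.8]
```

View pics/g3.png

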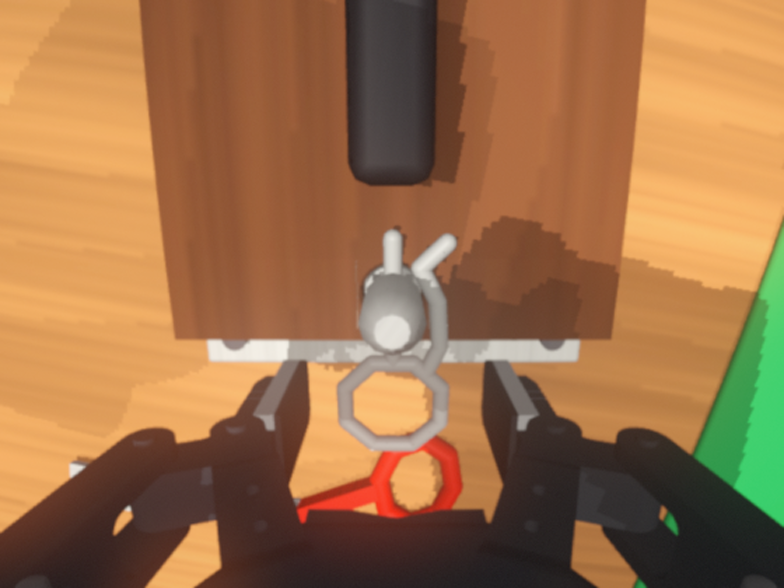

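```bash
python3 - <<'E'
from h import *
manip.command_gripper(.02,30);st('closed')
p=np.array(manip.get_position())
manip.servo_line(p-BX*.015,OB,rate=.05);st('15')
manip.servo_line(p-BX*.045,OB,rate=.05);st('45')
p=np.array(manip.get_position())
manip.servo_line(p+[0,0,.08],OB,rate=.2)
c=cam('wrist');save(c,'g4',1.4)
c=cam('scene');save(c,'s3',1.4)
E
```

```text
closed t14.3 [ 0.4652 -0.0536  0.0694] w0.0324 F [0.4 0.6 2. ]
15 t14.8 [ 0.4497 -0.0563  0.0693] w0.0325 F [-0.4 -1.4 -0.7]
45 t15.5 [ 0.4213 -0.0617  0.0695] w0.0323 F [ 0.2 -0.2 -0.3]
```

View pics/g4.png

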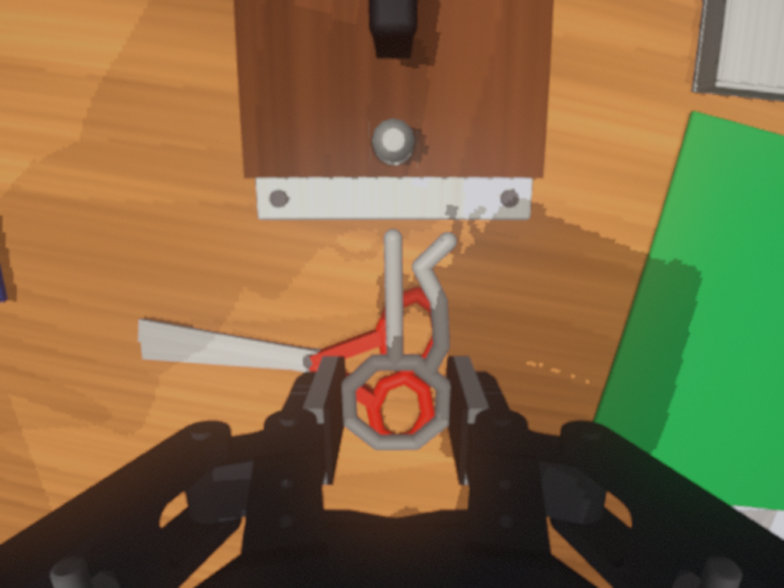

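View pics/s3.png

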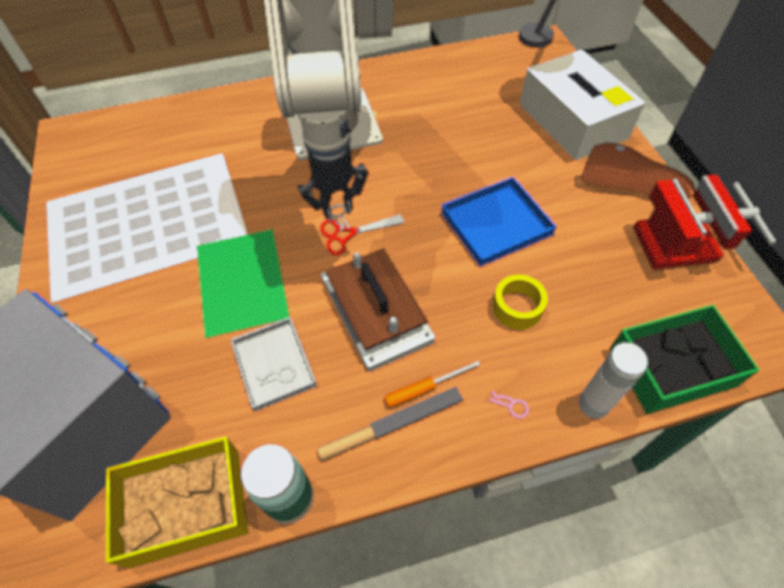

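The near clip is held whole and the dish is still in place. Placing it now.

```bash
python3 - <<'E'
from h import *
q,cd=dishpose((.642,-.2485),.15,-1,-1)
z=cd;x=np.array([0,0,-1.]);o=ori(x,np.cross(z,x))
p=np.array(manip.get_position())
manip.move_to(q+[0,0,.16],o);st()
manip.servo_line(q+[0,0,.029],o,rate=.12);st('low')
manip.command_gripper(.046);st()
manip.servo_line(q+[0,0,.2],o,rate=.25)
c=cam('wrist');save(c,'d2',1.4)
import pickle;pickle.dump(c,open('d2.pkl','wb'))
E
```

```text
t17.7 [ 0.6164 -0.269   0.1593] w0.0326 F [-0.3  0.4  0.5]
low t19.0 [ 0.6175 -0.2698  0.0299] w0.0323 F [-0.3  0.4 -1. ]
 t19.3 [ 0.6172 -0.2696  0.0296] w0.0460 F [0.2 0.2 0. ]
```

View pics/d2.png

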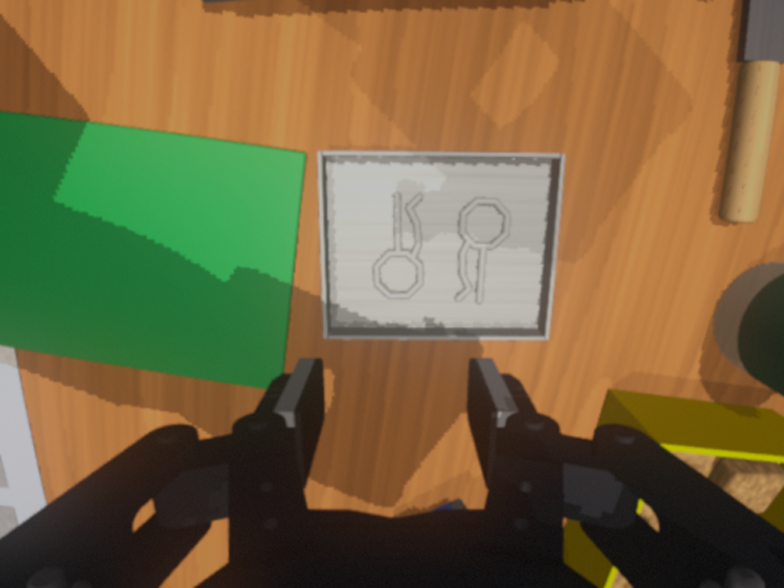

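```bash
python3 - <<'E'
from h import *
import pickle
c=pickle.load(open('d2.pkl','rb'))
a=px2w(c,306/1.4,153/1.4,.004);b=px2w(c,279/1.4,387/1.4,.004);d=px2w(c,0,113/1.4,.004)
m=(a+b)/2;t=(b-a)/np.linalg.norm(b-a);print(a,b,d,m,np.linalg.norm(b-a))
n=np.array([t[1],-t[0]]);print('yaw',np.arctan2(-n[1],-n[0]),np.arctan2(n[1],n[0]),np.arctan2((a-d)[1],(a-d)[0]))
E
python3 - <<'E'
from h import *
g=np.array([.5797,-.033,0])
manip.command_gripper(.06)
manip.move_to(g+[0,0,.2],OB)
c=cam('wrist');save(c,'p0',1.4)
for p in ((g+[0,0,.103]),):
    pass
manip.servo_line(g+[0,0,.094],OB,rate=.1);st('down')
c=cam('wrist');save(c,'p1',1.4);c=cam('side');save(c,'p1s',3,(200,150,400,300))
E
```

```text
[ 0.55003825 -0.20256335  0.004     ] [ 0.54707597 -0.36760864  0.004     ] [ 0.34310179 -0.2022328   0.004     ] [ 0.54855711 -0.285086    0.004     ] 0.16507187501737441
yaw -0.017946313439161133 3.123646340150632 -0.0015973266536241895
down t23.4 [ 0.5802 -0.033   0.0946] w0.0600 F [0.2 0.  0.3]
```

View pics/p1.png

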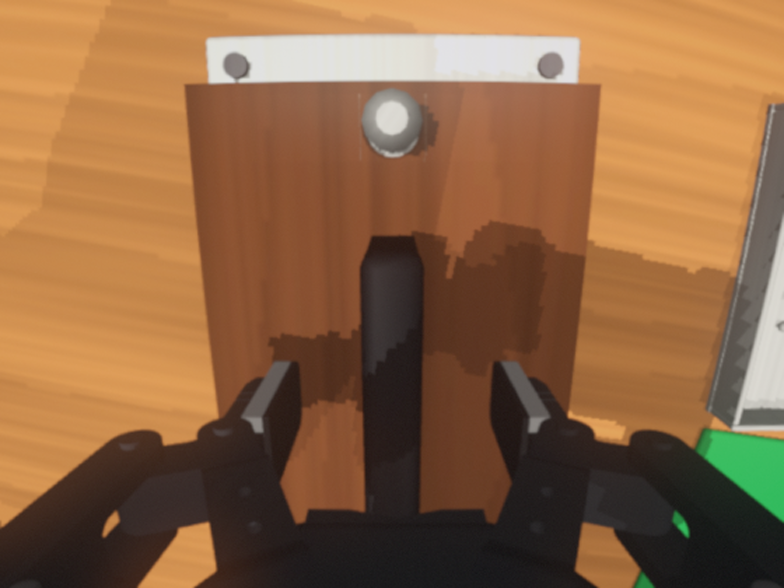

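View pics/p1s.png

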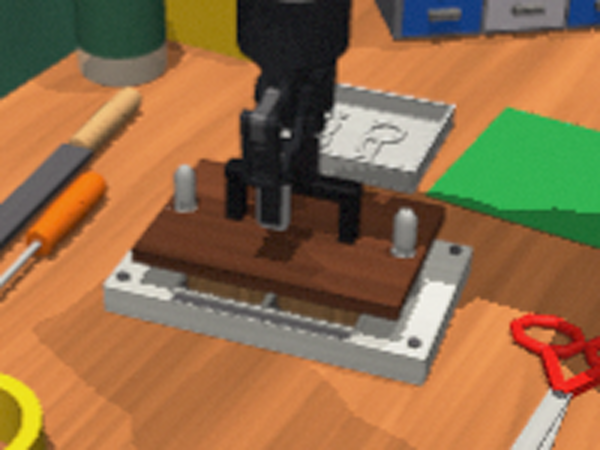

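The jaws straddle the bar and the plate is well aligned. I'll grip it and lift straight up, watching the force.

```bash
python3 - <<'E'
from h import *
manip.command_gripper(.0,80);st('closed')
p=np.array(manip.get_position())
for dz in (.004,.015,.03,.045,.06,.11):
    manip.servo_line(p+[0,0,dz],OB,rate=.06 if dz<.07 else .15);st(dz);print(np.round(manip.get_torque(),2))
c=cam('side');save(c,'p2s',1.4)
c=cam('scene');save(c,'p2',1.4)
c=cam('wrist');save(c,'p2w',1.4)
E
```

```text
closed t23.9 [ 0.5797 -0.0328  0.0943] w0.0148 F [-1.9  2.   4.7]
0.004 t24.2 [ 0.5795 -0.0329  0.0981] w0.0144 F [-0.   0.4 -3.9]
[-0.02  0.    0.01]
0.015 t24.5 [ 0.5799 -0.0328  0.1098] w0.0146 F [-0.1  1.1 -5.3]
[-0.03  0.01  0.07]
0.03 t24.9 [ 0.5799 -0.0328  0.1249] w0.0152 F [ 0.3  0.  -5.3]
[-0.02 -0.   -0.03]
0.045 t25.3 [ 0.5799 -0.0328  0.1399] w0.0146 F [-0.   0.1 -4.8]
[-0.05 -0.01 -0.03]
0.06 t25.7 [ 0.5801 -0.0328  0.1549] w0.0149 F [-0.7  0.2 -5.2]
[ 0.02 -0.02  0.07]
0.11 t26.2 [ 0.5795 -0.0328  0.2041] w0.0148 F [ 0.1 -0.5 -5.1]
[ 0.02  0.01 -0.02]
```

View pics/p2s.png

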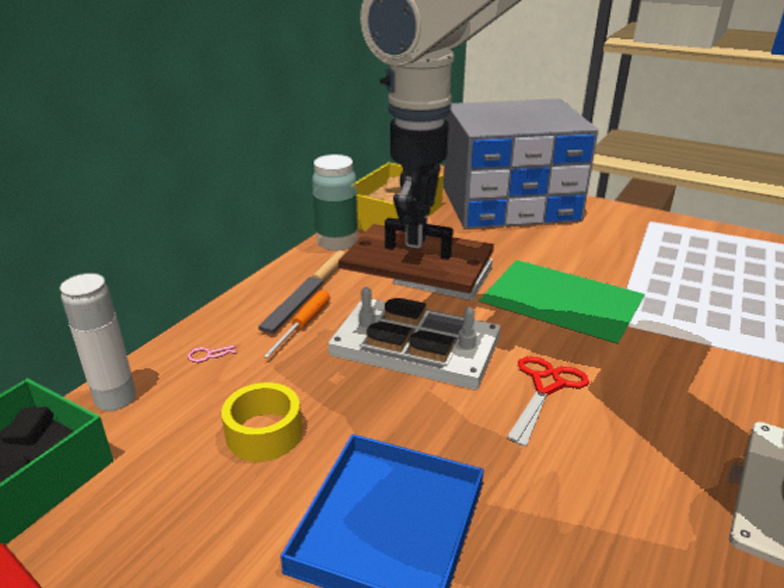

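View pics/p2.png

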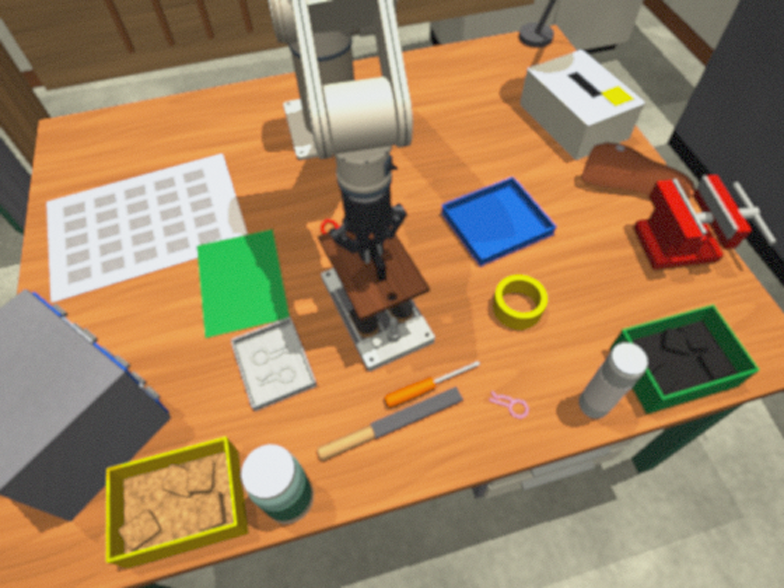

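View pics/p2w.png

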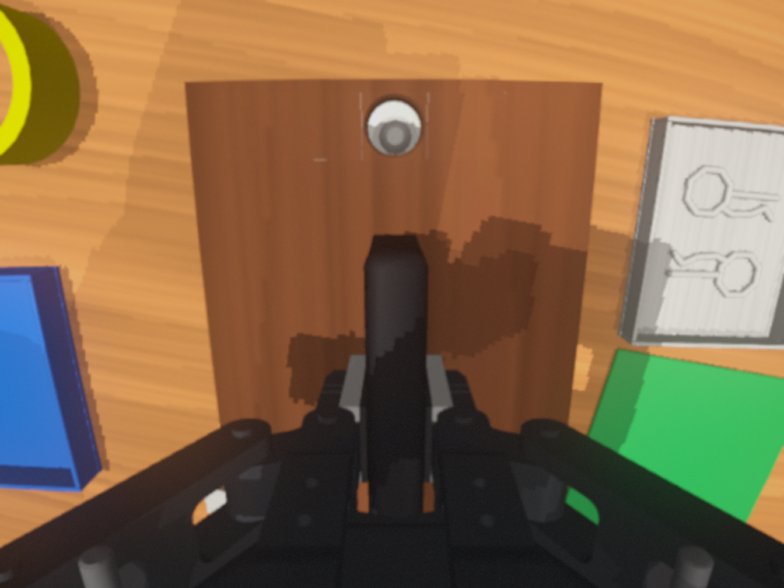

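The plate came up level with no binding (about 5 N, its own weight). Three lifts are in the nests; the near −y nest is empty. Laying the plate on the mat.

```bash
python3 - <<'E'
from h import *
g=np.array([.4288,-.2857,0]);o=oy(-.008)
manip.servo_line(g+[0,0,.2],o,rate=.2);st()
manip.servo_line(g+[0,0,.062],o,rate=.12);st('62')
z=.058
while z>.049:
    manip.servo_line(g+[0,0,z],o,rate=.03)
    f=manip.get_contact_force()[2];print(round(z,4),round(manip.get_position()[2],4),round(f,1))
    if f>-2.5: break
    z-=.001
manip.hold(.2);st('set')
c=cam('side');save(c,'m1s',1.4)
E
```

```text
t28.0 [ 0.4291 -0.2851  0.2   ] w0.0145 F [-0.5 -0.2 -5.4]
62 t29.3 [ 0.4293 -0.286   0.0626] w0.0148 F [ 0.1  0.6 -3.5]
0.058 0.0581 -4.6
0.057 0.057 -4.9
0.056 0.0559 -4.6
0.055 0.0549 -5.0
0.054 0.0539 -3.9
0.053 0.053 -4.3
0.052 0.0523 3.4
set t31.2 [ 0.4289 -0.2856  0.0523] w0.0147 F [-0.7  3.4  5.9]
```

View pics/m1s.png

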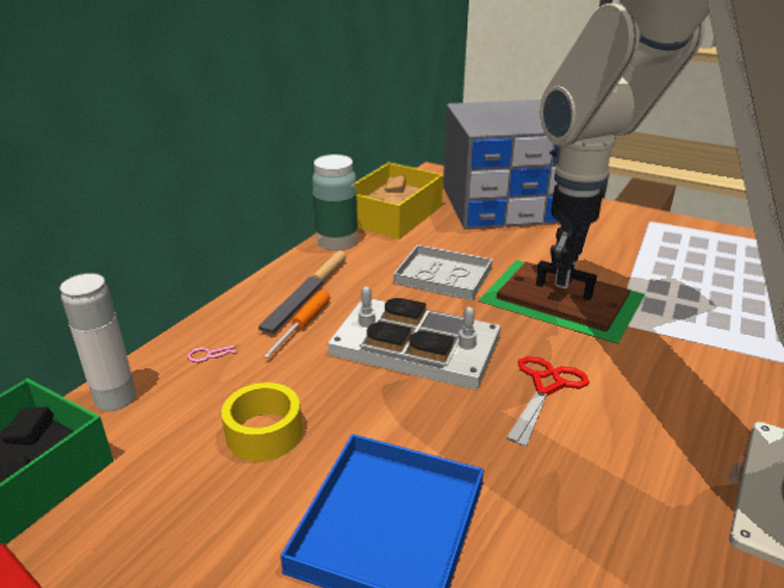

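The plate sits flat in the middle of the mat. Releasing it and looking at the lifts.

```bash
python3 - <<'E'
from h import *
import pickle
manip.command_gripper(.05)
p=np.array(manip.get_position());manip.servo_line(p+[0,0,.12],rate=.2)
manip.command_gripper(.06)
manip.move_to(C0+[.02,0,.30],OB);st()
c=cam('wrist');save(c,'l1',2.6,(130,100,430,330));pickle.dump(c,open('l1.pkl','wb'))
s=cam('scene');save(s,'l1s',1.4);pickle.dump(s,open('l1s.pkl','wb'))
d=cam('side');pickle.dump(d,open('l1d.pkl','wb'))
def quad(c,lo,hi,z):
    hsv=cv2.cvtColor(c['image'],cv2.COLOR_RGB2HSV);m=cv2.inRange(hsv,lo,hi)
    m=cv2.morphologyEx(m,cv2.MORPH_OPEN,np.ones((3,3)))
    k=max(cv2.findContours(m,cv2.RETR_EXTERNAL,cv2.CHAIN_APPROX_NONE)[0],key=cv2.contourArea)
    W=np.array([px2w(c,*q[0],z)[:2] for q in k],np.float32);return cv2.minAreaRect(W)
print(quad(s,(105,150,40),(125,255,255),.03),quad(d,(105,150,40),(125,255,255),.03))
E
```

```text
t34.0 [ 0.5986 -0.0338  0.2992] w0.0601 F [-0.8 -0.2 -0.5]
((0.44516506791114807, 0.27651089429855347), (0.17341291904449463, 0.19383223354816437), 10.643268585205078) ((0.4311368763446808, 0.29176124930381775), (0.17230123281478882, 0.20613624155521393), 10.840078353881836)
```

View pics/l1.png

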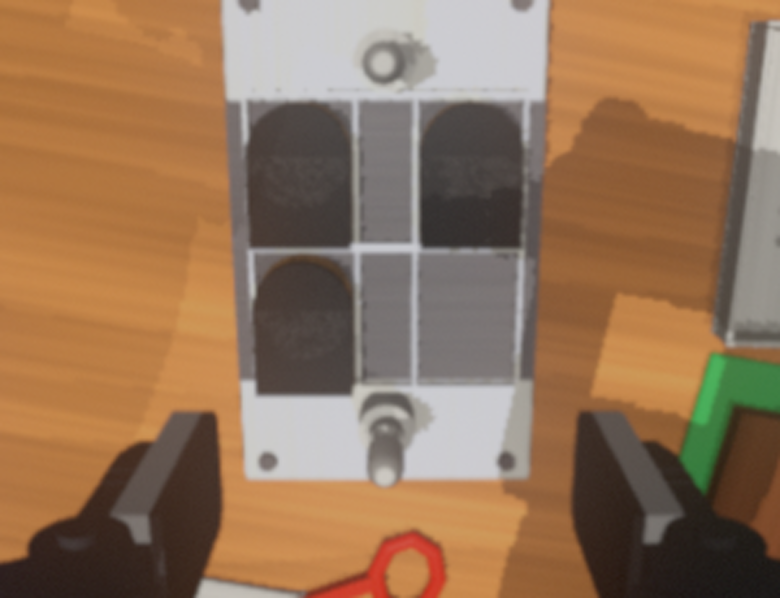

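View pics/l1s.png

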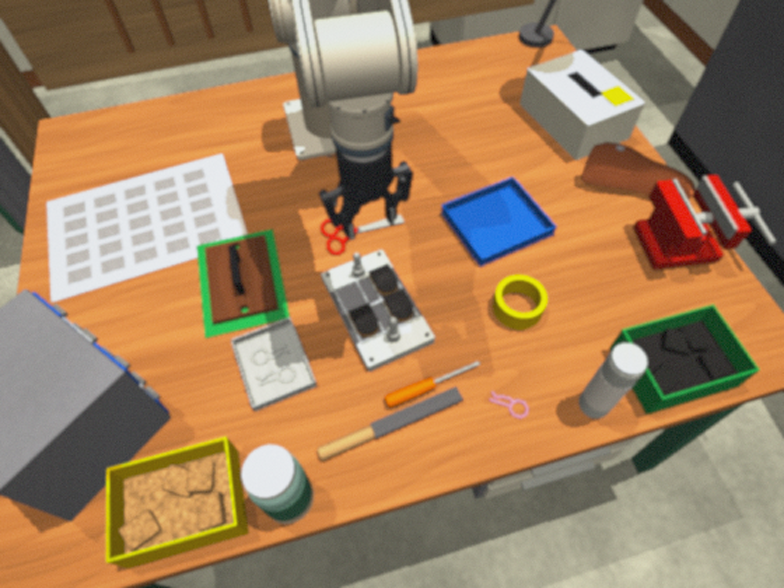

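```bash
python3 - <<'E'
from h import *
import pickle
c=pickle.load(open('l1.pkl','rb'))
g=lambda u,v:px2w(c,130+u/2.6,100+v/2.6,.045)
for n,b in (('FL',(248,352,101,248)),('FR',(419,524,101,249)),('NL',(255,353,260,395))):
    p=g((b[0]+b[1])/2,(b[2]+b[3])/2);w=np.linalg.norm(g(b[0],b[3])-g(b[1],b[3]));d=p-C0
    print(n,np.round(p,4),'w',round(w,4),'bed',np.round([d@BX,d@BY],4))
s=pickle.load(open('l1s.pkl','rb'));d=pickle.load(open('l1d.pkl','rb'))
T=[px2w(s,u/1.4,v/1.4,.03) for u,v in ((442,211),(514,180),(554,224),(480,258))];print(np.round(T,3).tolist(),np.mean(T,0))
save(d,'l1d',1.4)
for s_ in (1,-1):
  for p in (.44,.277,.06),(.40,.24,.06),(.49,.32,.06):
    y=.186;o=ori([0,0,-1],s_*np.array([np.sin(y),-np.cos(y),0]));q=manip.solve_ik(p,o);print(s_,None if q is None else np.round(q,2))
E
```

```text
FL [0.6074 0.0091 0.045 ] w 0.0449 bed [0.0352 0.0365]
FR [ 0.62   -0.0621  0.045 ] w 0.0453 bed [ 0.0349 -0.0359]
NL [ 0.5407 -0.0027  0.045 ] w 0.0444 bed [-0.0326  0.0367]
[[0.391, 0.169, 0.03], [0.349, 0.357, 0.03], [0.495, 0.389, 0.03], [0.535, 0.203, 0.03]] [0.442532  0.2794205 0.03     ]
1 [0.54 0.58 1.96 0.   0.6  1.92]
1 [0.51 0.54 2.07 0.   0.53 1.9 ]
1 [0.56 0.64 1.81 0.   0.69 1.94]
-1 [ 0.54  0.58  1.96  0.    0.6  -1.22]
-1 [ 0.51  0.54  2.07  0.    0.53 -1.24]
-1 [ 0.56  0.64  1.81  0.    0.69 -1.2 ]
```

```bash
python3 - <<'E'
from h import *
g=C0+BX*.0345+BY*.0367
manip.command_gripper(.058)
manip.move_to(g+[0,0,.13],OB)
manip.servo_line(g+[0,0,.053],OB,rate=.08);st('down')
c=cam('side');save(c,'q1s',4,(220,170,370,290));c=cam('wrist');save(c,'q1',1.4)
E
```

```text
down t36.2 [0.6071 0.0093 0.0534] w0.0583 F [ 1.1 -0.7 -0.1]
```

View pics/q1s.png

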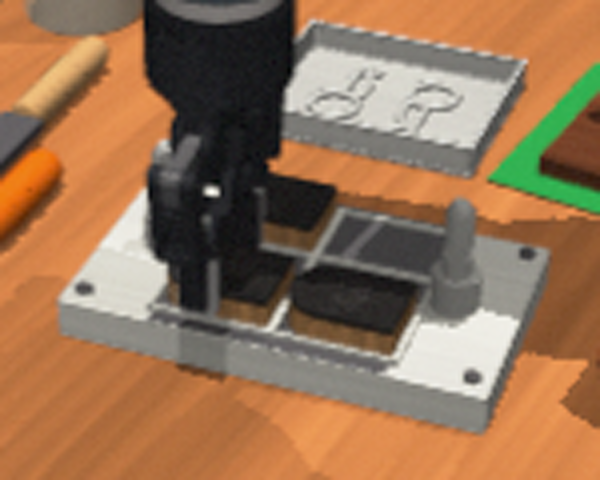

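View pics/q1.png

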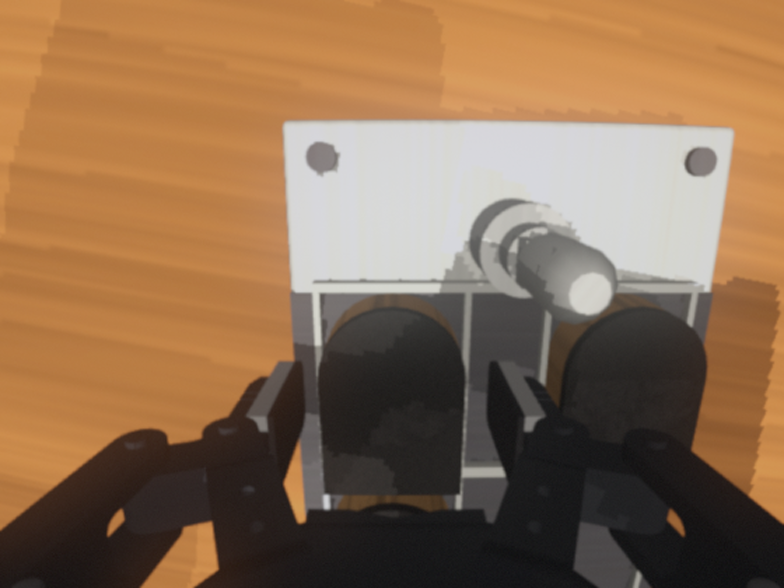

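```bash
python3 - <<'E'
from h import *
import pickle
manip.command_gripper(.03,30);st('closed')
p=np.array(manip.get_position());manip.servo_line(p+[0,0,.14],OB,rate=.12);st('up')
c=cam('side');save(c,'q2s',1.4)
manip.move_to([.46,.27,.29],oy(.186));st()
c=cam('wrist');save(c,'q2',1.4);pickle.dump(c,open('q2.pkl','wb'))
E
```

```text
closed t36.6 [0.6071 0.0094 0.0537] w0.0431 F [-0.6  2.5  5.8]
up t37.9 [0.6066 0.0094 0.1929] w0.0431 F [ 0.3 -0.1 -0.5]
 t39.2 [0.4604 0.2694 0.2896] w0.0433 F [-0.1 -0.7 -0.7]
```

View pics/q2s.png

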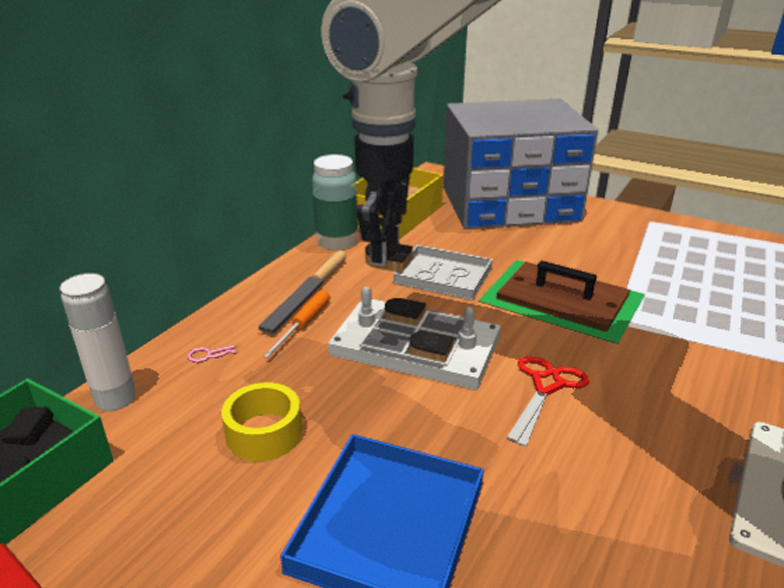

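View pics/q2.png

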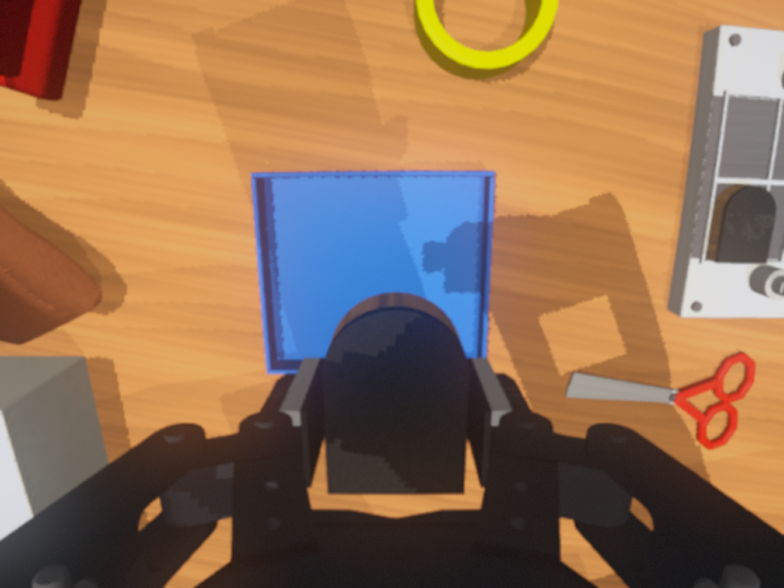

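The lift is held level with its cover up. The tray rim corners are at (252,174), (495,172), (487,358) and (268,372).

```bash
python3 - <<'E'
from h import *
import pickle
c=pickle.load(open('q2.pkl','rb'))
T=np.array([px2w(c,u/1.4,v/1.4,.03) for u,v in ((252,174),(495,172),(487,358),(268,372))]);print(np.round(T,3).tolist())
print(np.mean(T,0),[round(float(np.linalg.norm(T[i]-T[i-1])),3) for i in range(4)])
d=T[0]-T[1];print('yaw from top',np.arctan2(d[1],d[0])-np.pi/2)
m=(T[0]+T[1])/2;print('topmid',m)
E
```

```text
[[0.502, 0.39, 0.03], [0.538, 0.206, 0.03], [0.386, 0.176, 0.03], [0.338, 0.359, 0.03]]
[0.4409649  0.28252493 0.03      ] [0.167, 0.188, 0.154, 0.189]
yaw from top 0.19182472116295202
topmid [0.51971774 0.29793074 0.03      ]
```

```bash
cat >> h.py <<'E'
TC=np.array([.438,.281,0]);TY=.19
def place(sx,sy):
    dx=np.array([np.cos(TY),np.sin(TY),0]);dy=np.array([-np.sin(TY),np.cos(TY),0])
    q=TC+sx*.036*dx+sy*.042*dy;o=oy(TY)
    manip.move_to(q+[0,0,.12],o)
    manip.servo_line(q+[0,0,.038],o,rate=.1);f0=manip.get_contact_force()[2];st('38')
    z=.036
    while z>.029:
        manip.servo_line(q+[0,0,z],o,rate=.03);f=manip.get_contact_force()[2];print(round(z,4),round(manip.get_position()[2],4),round(f,1))
        if f-f0>2.5: break
        z-=.001
    manip.command_gripper(.056);st('open')
    manip.servo_line(q+[0,0,.13],o,rate=.2)
def pick(bx,by):
    g=C0+BX*bx+BY*by
    manip.move_to(g+[0,0,.15],OB)
    manip.command_gripper(.058)
    manip.servo_line(g+[0,0,.053],OB,rate=.1);st('down')
    c=cam('wrist')
    manip.command_gripper(.03,30);st('closed')
    p=np.array(manip.get_position());manip.servo_line(p+[0,0,.12],OB,rate=.15);st('up')
    return c
E
python3 - <<'E'
from h import *
place(1,1)
c=cam('wrist');save(c,'q3',1.4)
c=cam('scene');save(c,'q3s',1.4)
E
```

```text
38 t40.9 [0.4658 0.3293 0.0385] w0.0433 F [ 0.6 -0.1 -0.3]
0.036 0.0364 0.2
0.035 0.035 -0.5
0.034 0.0339 0.0
0.033 0.0329 -0.4
0.032 0.0327 7.4
open t42.5 [0.4654 0.329  0.0319] w0.0554 F [0.1 0.1 0.1]
```

View pics/q3.png

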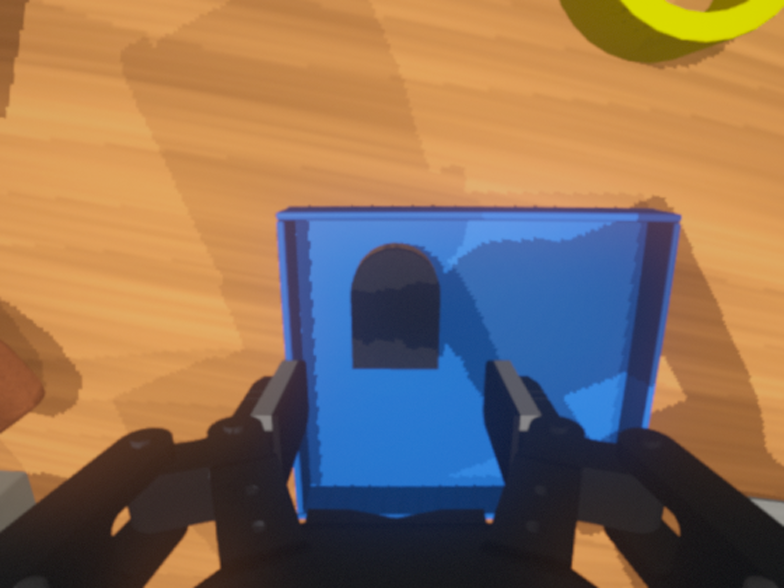

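View pics/q3s.png

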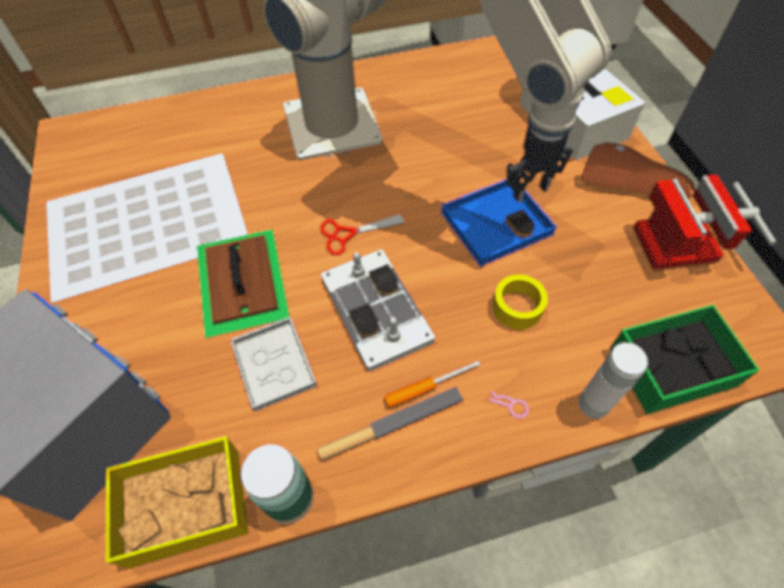

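The first lift lies flat, cover up, at (395,305), and the tray has not moved. Next is the near lift.

```bash
python3 - <<'E'
from h import *
c=pick(-.0335,.0367);save(c,'q4',1.4)
c=cam('scene');save(c,'q4s',1.4)
E
```

```text
down t45.8 [ 0.5403 -0.0029  0.0535] w0.0578 F [0.3 1.1 0.3]
closed t46.1 [ 0.5402 -0.0027  0.0538] w0.0435 F [-1.8  1.3  5.5]
up t47.1 [ 0.5396 -0.0027  0.1731] w0.0429 F [-0.2 -0.1 -0.4]
```

View pics/q4s.png

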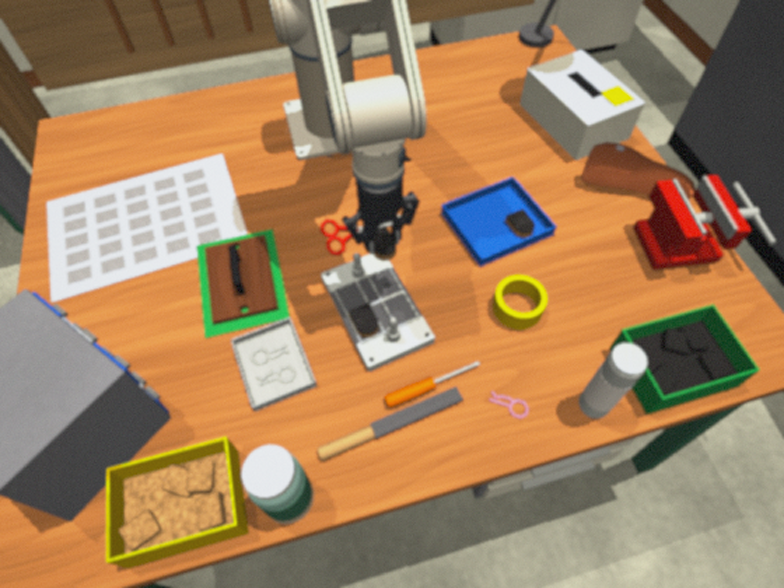

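The tray is unchanged at (497,220) and the lift is held. I'll place it, then pick the last one and look again.

```bash
python3 - <<'E'
from h import *
place(-1,1)
c=cam('wrist');save(c,'q5',1.4)
c=pick(.0345,-.0363);save(c,'q6',1.4)
c=cam('scene');save(c,'q6s',1.4)
E
```

```text
38 t49.5 [0.3951 0.3156 0.0383] w0.0433 F [-0.2  0.4 -0.2]
0.036 0.0364 -0.0
0.035 0.0351 -0.7
0.034 0.0339 -0.1
0.033 0.0329 0.7
0.032 0.0328 11.2
open t51.0 [0.3947 0.3154 0.0319] w0.0556 F [1.7 0.4 0.4]
down t54.6 [ 0.6203 -0.0627  0.0536] w0.0580 F [-0.1 -0.8 -0.5]
closed t55.0 [ 0.6204 -0.0627  0.0539] w0.0434 F [-0.1  0.5  6.4]
up t55.9 [ 0.6196 -0.0626  0.173 ] w0.0432 F [-0.2 -1.3 -0.8]
```

View pics/q5.png

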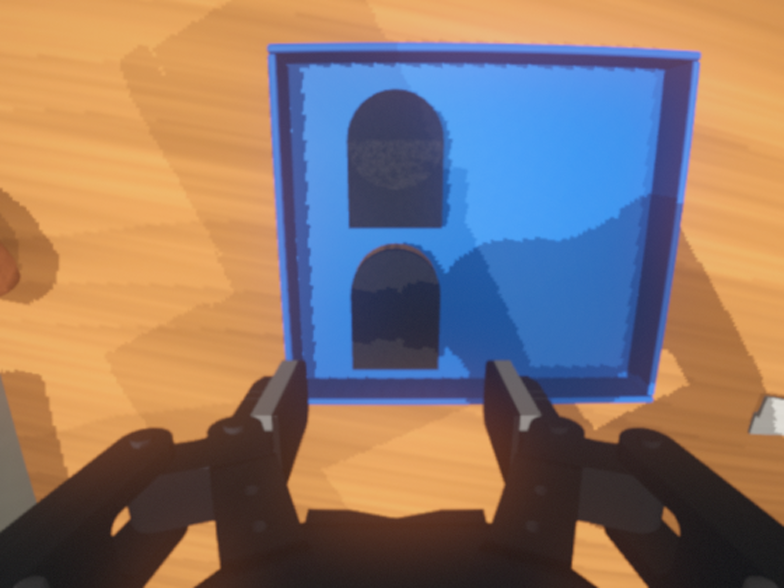

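View pics/q6s.png

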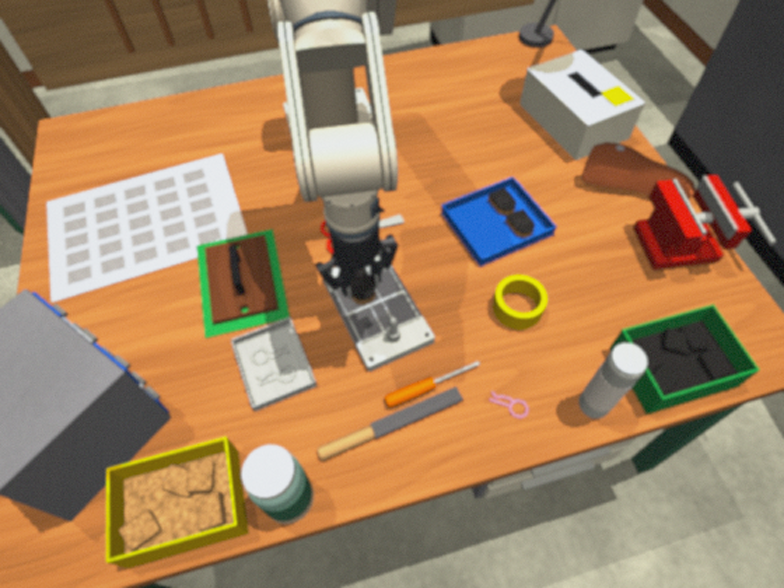

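Both lifts lie flat at (395,160) and (395,305), and the tray is unmoved. Placing the third beside them.

```bash
python3 - <<'E'
from h import *
place(1,-1)
c=cam('wrist');save(c,'q7',1.4)
p=np.array(manip.get_position());manip.servo_line(p+[0,0,.1],rate=.2)
manip.set_joints([-1.367, 0.423, 1.63, 0, 1.089, -0.019]);st()
for n in('scene','side'):
    c=cam(n);save(c,'end_'+n,1.4)
    if n=='side': save(c,'end_m',3,(270,165,470,250));save(c,'end_t',3,(190,290,370,420))
E
```

```text
38 t58.2 [0.4817 0.2467 0.0384] w0.0435 F [-0.2 -1.5  0.6]
0.036 0.0364 0.1
0.035 0.035 -0.1
0.034 0.0339 -0.2
0.033 0.033 -0.8
0.032 0.0329 11.4
open t59.8 [0.4812 0.2465 0.0319] w0.0559 F [ 0.6 -0.6 -0.1]
 t64.3 [ 0.1389 -0.6091  0.2533] w0.0562 F [ 0.1 -0.1  0.4]
```

View pics/end_scene.png

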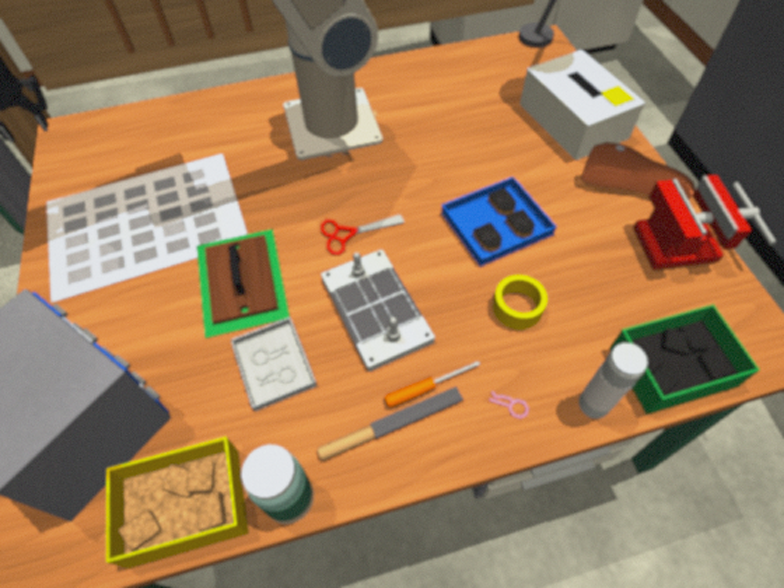

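View pics/end_side.png

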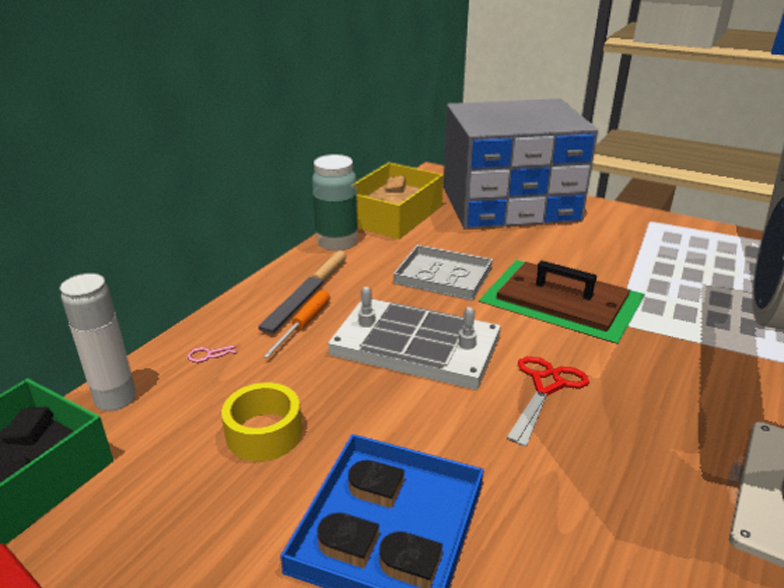

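View pics/q7.png

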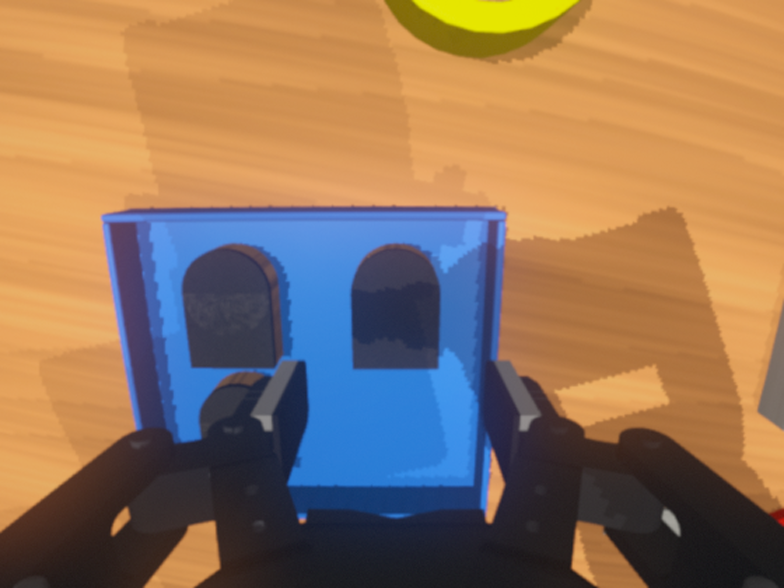

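The end pictures show three lifts flat in the tray, both clips in the dish, the plate centred on the mat and all four nests empty. Scissors, tape and screwdriver are where they started.

```bash
python3 -c "
from rig import manip
manip.sign_off()"
```

```text
the job is handed in; nothing more can be done
```

The job is done and handed in at about 64 s on the robot's clock; no verdict is reported.

- **Clips:** I pulled both clips out level, at about 2 N, and put them in the steel dish. The pink clip was left alone.
- **Plate:** I lifted the press plate straight up at about 5 N, close to its own weight, with no sign of binding. It was set down on the middle of the green mat.
- **Lifts:** There were three; the near −y nest was empty. All three were set down under force control and lie flat, cover up and side by side in the blue tray.

**Last checks:** The final scene and side pictures show all four nests empty, everything in its place, and the scissors, tape and screwdriver unmoved. I saw no knock to the tray or dish.

**One disagreement:** My estimates of the tray's centre differed between cameras, by 5–6 mm between scene and wrist and by about 20 mm for the side view, where part of the tray is out of the picture. I used roughly the wrist value, and the pictures after each placing confirmed it.

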